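# Open the card press with its lift lever

## Robot

A 6-joint arm with a two-finger parallel gripper is mounted at the origin on the work surface. World frame = base frame: x ahead of the robot, y to its left, z up, the work surface at z = 0. Lengths are in m, angles in degrees, forces in N, time in s.
With the tool pointing down it reaches from about 0.35 to 0.875 m from the base axis. Payload 4.2 kg.
Tool frame: the origin (TCP) lies at the very end of the fingers, on their centre line; the grasp point (between the pads) lies 19 mm behind it (r.grip_point_offset is the distance from the TCP to the grasp point, in m); z points along the fingers, y is the line along which they close (so a half turn about z gives the same grasp; the last joint's range is limited). The gripper opens to 87 mm and grips with 3 to 60 N. Pads are 19 mm wide; open, the fingers measure 117 mm over their backs; the gripper's body (75 mm by 190 mm) begins 51 mm behind the grasp point.
Start: joints at [91.765, 22.042, 0.453, 0, -68.411, -14.817], TCP at [0.141, 0.609, 0.223] pointing down, gripper open.
Joint ranges: [-179.83, 179.83], [-69.29, 118.12], [-61.27, 80.66], [-181.25, 117.63], [-171.15, -9.14], [-177.46, 177.46]. Speed limits (degrees/s): [159.86, 159.86, 180, 180, 180, 180].

## Interface

Orientations are given as a 3x3 rotation matrix whose columns are the frame's x, y, z axes.
In Python, from station import r gives the robot as it stands.
- The arm moves only by the tool move_arm, never from a script. Its argument "series" is a list of rows, each a list of 3 entries, a list of its own where there are three numbers: the turn, a rotation vector about the tool's x, y, z as a fraction of full scale, then the shift along the tool's x, y, z as a fraction of full scale, then the opening, from 0 (shut) to 1 (fully open). A call has 1 to 12 rows; each row shifts and turns the commanded pose from where the row before left it, along the tool's axes as they then stand; what a row does not reach is not made up. Full scale, the value 1, is 0.5 m for a shift and 0.1 rad for a turn. A row lasts 1/10 s, in which the tool goes at most 50 mm and 8.59 degrees, less where a joint would pass 70% of its speed; a pose out of reach is approached as far as the arm can. A call with a number of a shift or a turn outside -1 to 1 is refused whole. A call with a gripper value outside its range is refused whole. The fingers move at their own pace and stop on an object; the grip force is fixed at half the most. Time passes only in rows, so rows that do not move let the fingers close. It gives the time, the measured TCP pose, the force, the opening and the grip force at its end, in the units of the state.
- r.sense(): the state, without advancing time (a new reading comes with each control period).
- r.capture(name): name is "side" or "top" or "wrist"; returns a dict with "img" (400x640x3 uint8, red, green, blue), "fx", "fy", "cx", "cy" (pixels), "origin" and "orientation" of the camera in the world. Camera axes: x right, y up, looking along -z (the intrinsics and any distortion apply to the point x, -y, -z); pixel columns grow to the right and rows downward; lengths in m; the calibration is good to about 2 mm. A picture is of the moment at which its call begins. There is no depth.
- r.finish_job(): hands the job in; it is judged then, once.
Trained networks look in the newest picture that a camera, given by its name, has taken for a name from the list of things; names that differ only in an ending like _2 or _b are one class to them, and where a whole thing is asked for, a point or a joint stands for the part that bears it (a point fixed in the world has none). Each returns a list of dicts, best first, with "score" (0 to 1); they miss things now and then, are a little off and sometimes report something else, mostly with a low value. They report only what shows in the picture. A call takes as long as a camera call.
- r.cut_out(target, camera): "pixels" (400x640 bool, what is visible of it) and "centre" ([column, row] in pixels, amid what is visible of it).
- r.pinpoint(target, camera): "centre" ([column, row] in pixels: a listed point, or the origin of a listed thing).
The state is a dict: "time_s": time; "joints": joint angles; "joint_velocities": joint speeds; "effort": joint torques, N m; "tcp_pos": TCP position; "ee_rot": TCP orientation; "wrist_force": force on the tool from outside, world axes, zero at the start; "moment": the same for the moment, N m; "gripper_width": opening from 0.0 (shut) to 1.0 (fully open); "gripper_force": force on a finger pad.
Only numpy, scipy, OpenCV 4.12 (cv2) and the standard library are available. Lean on these libraries where they do the work, as an engineer would, in place of code of your own. Each camera call takes 0.05 s, during which the arm holds its last target. There are 200 camera calls.

## Task

Open the small card press: push its sliding bolt back by the knob until it is clear of the heavy steel plate, then press the long end of the lever down to its stop so that its short end raises the plate. Finish still holding the lever down with the plate raised: the program ends while holding. Raise the plate by the lever only, not by hand, and leave the other things on the table where they stand.

Things in the scene. Friction and masses are not known exactly. Their poses are not given: they have to be found in the camera images.
- press: Card press, fixed: plywood foot, grey bed box 200 (x) x 110 mm (y), steel plate on top. Origin on the table under the middle of the press, z up; +y points to the plate's hinge, -y to the lever's long end; the lever lies along y over x = 0. The foot is 240 mm wide at y 75 to 210 mm and 70 mm wide under the lever (y -250 to 75 mm).
- plate (a joint): Angle of the heavy steel plate (200 mm along the press's x, 145 mm along y, 12 mm thick, about 2.7 kg; underside 80 mm and top 92 mm above the table when shut). 0 = shut and level, grows as its free edge (at press y = 45 mm) rises; about 0.37 rad with the lever at its stop. It falls shut when the lever is let go.
- hinge (a point): Point on the plate's hinge axis (the axis runs along the press's x), at the middle of the plate's rear edge: 190 mm toward +y from the press's origin, 80 mm above the table.
- plate_edge (a point): Middle of the top of the plate's free edge, 145 mm from the hinge; moves with the plate.
- lever (a joint): Angle of the lift lever, a dark bar 26 mm wide, 10 mm thick, pinned between two steel cheeks. About 0 at rest: long end up (bar 0.33 rad above level), the roller on its short end (75 mm from the pivot) just under the plate. Grows as the long end goes down, to a hard stop at 0.66. Pressing the long end takes about 4 to 8 N; let go, the plate and a spring drive it back.
- pivot (a point): Lever's pivot, on the middle of its cross pin: at press x = 0, y = -10 mm, 92 mm above the table. The pin runs along the press's x.
- lever_pad (a point): Middle of the top face of the rubber finger pad (42 x 44 mm) on the lever's long end, 200 mm from the pivot along the bar and 11 mm above the bar's middle line; moves with the lever, about 167 mm above the table at rest and about 38 mm with the lever at its stop. The lever swings about the pivot, so the pad moves on an arc in the press's y-z plane.
- bolt (a joint): Travel of the sliding bolt, m: 0 = fully shot, its tongue 22 mm over the plate's free edge (the plate cannot rise); slides toward the press's -y (away from the hinge) to 0.045 = fully back. Clear of the plate above 0.022. Sliding takes about 2 N and it stays where it is left.
- bolt_knob (a point): Top centre of the bolt's upright round knob (16 mm diameter; foot 104 mm, top 146 mm above the table), moves with the bolt. The bolt is a flat steel bar 20 mm wide, 85 mm long, 94 to 104 mm above the table, at press x = -65 mm, along the press's y; its tongue ends 46 mm from the knob's middle toward the hinge (+y), over the plate.
- ink_tin: Bystander: metal tin, 60 mm diameter, 45 mm tall, origin under its centre; leave alone.
- tape: Bystander: roll of paper tape lying flat, 90 mm diameter, 24 mm tall, origin under its centre; leave alone.
- ink_bottle: Bystander: amber ink bottle, 48 mm diameter, 85 mm tall, origin under its centre; leave alone.
- roller: Bystander: ink roller, rubber drum 60 mm wide and 32 mm diameter (origin under its middle), wooden handle reaching 110 mm along its -x; leave alone.
- brush_pot: Bystander: white pot of brushes, 72 mm diameter, 100 mm tall, brushes to 215 mm, origin under its centre; leave alone.
- notebook: Bystander: closed black notebook 90 x 140 x 14 mm, origin under its centre; leave alone.
- eraser: Bystander: white eraser 45 x 22 x 13 mm, origin under its centre; leave alone.

How it is judged (in metres and radians):
On the way, in this order (a step that is already met when the one before it is completed fails the run):
1. the bolt is pushed back clear of the plate while the plate is still shut (value of joint bolt above 0.025 m and value of joint plate below 0.05 rad), for 0.2 s.
2. the lever is pressed down and the plate is raised (value of joint lever above 0.55 rad and value of joint plate above 0.26 rad and contact force between the fingers and lever above 0.5 N), for 0.2 s.
At the end, for the whole second after the job is handed in: Bolt at least 25 mm back; lever at least 0.55 rad down, held by the fingers with over 1 N, the grasp point within 90 mm of the pad seen from above; plate raised at least 0.26 rad and untouched by fingers and arm; each bystander within 30 mm of its start (value of joint bolt above 0.025 m and value of joint lever above 0.55 rad and value of joint plate above 0.26 rad and contact force between the fingers and lever above 1 N and horizontal distance between the grasp point and lever_pad below 0.09 m and contact force between each of the arm, the fingers and plate below 0.5 N and distance of each of ink_tin, tape, ink_bottle, roller, brush_pot, notebook, eraser from where it was at the start of the episode below 0.03 m); the arm keeps its last pose, push and grip.
It fails at once if the plate is raised or carried by hand: fingers or arm press on it (over 2 N) while it is up (contact force between any of the fingers, the arm and plate above 2 N and value of joint plate above 0.04 rad).
It fails at once if a bystander is lifted, carried or knocked more than 30 mm (distance of any of ink_tin, tape, ink_bottle, roller, brush_pot, notebook, eraser from where it was at the start of the episode above 0.03 m).
It also fails if it takes over 42 s, if anything falls off the work surface, if the arm or the gripper's body presses on something with over 40 N, if the wrist force passes 120 N, or if a joint passes its speed limit or range.

## Working session

There is one attempt and no reset: what is moved stays moved. The work goes in short steps, Python scripts to look and compute and a tool call to move; the robot and the scene stay as the last step left them, time stands still between calls to the robot, and variables do not carry over. Pictures are saved under pics/ and viewed, at most 10 in all, crops included, and the job is handed in when it is done.

Besides the shell and the picture viewer there is one more tool, called after ">>>" as name(argument=value, ...) on one line, values as JSON. move_arm: Moves the arm, as the interface text tells. Its arguments: {"type":"object","properties":{"series":{"type":"array"}},"required":["series"]}

```bash
mkdir -p pics; cat > h.py <<'E'
import numpy as np, cv2
from station import r
def ray(c,px):
    R=np.array(c["orientation"]);d=R@np.array([(px[0]-c["cx"])/c["fx"],-(px[1]-c["cy"])/c["fy"],-1.])
    return np.array(c["origin"]),d
def atz(c,px,z):
    o,d=ray(c,px);return o+d*(z-o[2])/d[2]
E
python3 - <<'E'
from h import *
for n in("top","side"):
    c=r.capture(n);cv2.imwrite(f"pics/{n}.png",c["img"][:,:,::-1])
    print(n,np.round(c["origin"],3),np.round(c["orientation"],2).tolist(),c["fx"],c["fy"],[k for k in c])
    for t,z in(("hinge",.08),("plate_edge",.092),("pivot",.092),("lever_pad",.167),("bolt_knob",.146),("press",0),("ink_tin",0),("tape",0),("ink_bottle",0),("roller",0),("brush_pot",0),("notebook",0),("eraser",0)):
        for p in r.pinpoint(t,n)[:2]: print(t,np.round(p["score"],2),np.round(p["centre"]),np.round(atz(c,p["centre"],z),3))
s=r.sense();print(s["tcp_pos"],np.round(s["ee_rot"],3).tolist(),s["gripper_width"],s["time_s"])
E
```

```text
top [ 0.53  -0.008  0.88 ] [[-0.01, 1.0, -0.07], [-1.0, -0.01, -0.03], [-0.03, 0.07, 1.0]] 432.1028630644589 432.1028630644589 ['img', 'fx', 'fy', 'cx', 'cy', 'origin', 'orientation']
hinge 0.91 [240. 254.] [0.483 0.165 0.08 ]
plate_edge 0.58 [318. 231.] [0.524 0.018 0.092]
pivot 0.88 [349. 223.] [ 0.539 -0.037  0.092]
lever_pad 0.82 [459. 194.] [ 0.582 -0.215  0.167]
lever_pad 0.38 [369. 171.] [ 0.623 -0.07   0.167]
bolt_knob 0.89 [341. 265.] [ 0.467 -0.021  0.146]
bolt_knob 0.39 [458. 197.] [ 0.58  -0.22   0.146]
press 0.71 [339. 226.] [ 0.535 -0.02   0.   ]
ink_tin 0.85 [367. 170.] [ 0.648 -0.08   0.   ]
tape 0.68 [418. 265.] [ 0.454 -0.177  0.   ]
tape 0.41 [325. 305.] [0.376 0.01  0.   ]
ink_bottle 0.83 [309. 176.] [0.637 0.039 0.   ]
roller 0.77 [425. 143.] [ 0.7   -0.198  0.   ]
brush_pot 0.66 [265. 150.] [0.692 0.13  0.   ]
notebook 0.56 [347. 131.] [ 0.729 -0.039  0.   ]
notebook 0.2 [424. 143.] [ 0.702 -0.197  0.   ]
eraser 0.84 [321. 308.] [0.37  0.018 0.   ]
side [ 0.252 -0.358  0.6  ] [[0.75, 0.47, -0.47], [-0.66, 0.51, -0.55], [-0.02, 0.73, 0.69]] 368.5227878834688 368.
[... 344 characters left out ...]
18  0.167]
lever_pad 0.5 [382. 262.] [ 0.526 -0.165  0.167]
bolt_knob 0.73 [288. 237.] [ 0.464 -0.019  0.146]
press 0.6 [324. 270.] [ 0.532 -0.026  0.   ]
ink_tin 0.7 [383. 263.] [ 0.632 -0.093  0.   ]
tape 0.69 [349. 352.] [ 0.455 -0.177  0.   ]
ink_bottle 0.66 [325. 198.] [0.674 0.129 0.   ]
ink_bottle 0.59 [337. 228.] [0.629 0.039 0.   ]
roller 0.96 [446. 276.] [ 0.699 -0.195  0.   ]
roller 0.46 [435. 268.] [ 0.699 -0.169  0.   ]
brush_pot 0.68 [330. 195.] [0.689 0.128 0.   ]
notebook 0.59 [400. 222.] [ 0.745 -0.041  0.   ]
eraser 0.78 [243. 305.] [0.372 0.016 0.   ]
[0.14109823 0.60885848 0.22255915] [[0.974, -0.226, -0.0], [-0.226, -0.974, 0.0], [-0.0, -0.0, -1.0]] 0.998511421715561 1.4
```

View pics/top.png

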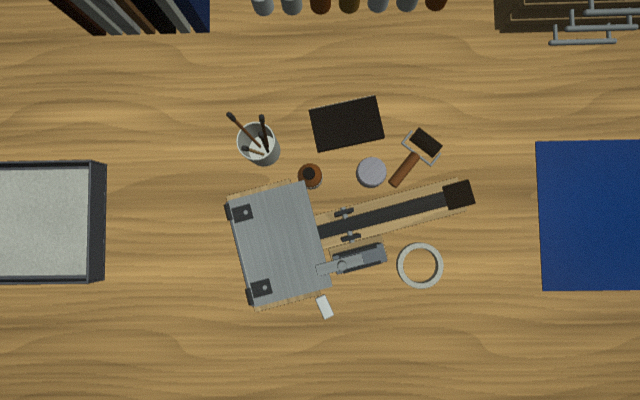

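View pics/side.png

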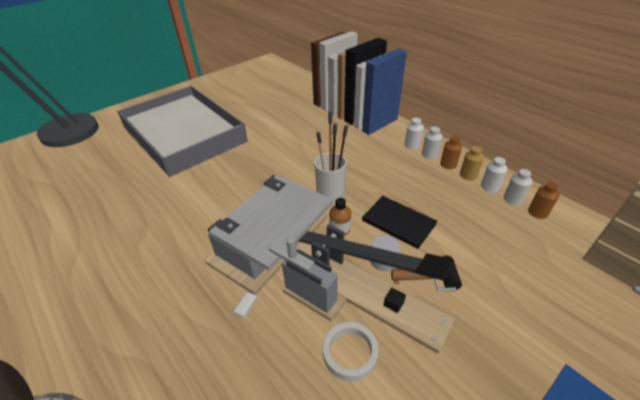

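The top view shows the press with its plate at about (275,243), knob at (341,265) and pad at (459,194). Both cameras agree with the given geometry, so I'll rotate with the fingers closing and approach the plate side of the knob.

>>> move_arm(series=[[[0, 0, -0.966], [0, 0, 0], 0], [[0, 0, -0.966], [0, 0, 0], 0], [[0, 0, -0.966], [0, 0, 0], 0], [[0, 0, -0.966], [0, 0, 0], 0], [[0, 0, -0.966], [0, 0, 0], 0], [[0, 0, 0], [0.022, 0.094, 0], 0], [[0, 0, 0], [0.022, 0.094, 0], 0], [[0, 0, 0], [0.022, 0.094, 0], 0], [[0, 0, 0], [0.022, 0.094, 0], 0], [[0, 0, 0], [0.022, 0.094, 0], 0], [[0, 0, 0], [0.022, 0.094, 0], 0], [[0, 0, 0], [0.022, 0.094, 0], 0]])

```text
time_s: 2.6
tcp_pos: [0.2992, 0.3082, 0.2229]
ee_rot: [[0.967, 0.253, 0.001], [0.253, -0.967, 0.001], [0.001, -0.001, -1.0]]
wrist_force: [0.6, 0.8, 0.6]
gripper_width: 0.033
gripper_force: 0.0
```

>>> move_arm(series=[[[0, 0, 0], [0.022, 0.094, 0], 0], [[0, 0, 0], [0.022, 0.094, 0], 0], [[0, 0, 0], [0.022, 0.094, 0], 0], [[0, 0, 0], [0.022, 0.094, 0], 0], [[0, 0, 0], [0.022, 0.094, 0], 0], [[0, 0, 0], [0.022, 0.094, 0], 0], [[0, 0, 0], [0.022, 0.094, 0], 0], [[0, 0, 0], [0, 0, 0], 0], [[0, 0, 0], [0, 0, 0], 0]])

```text
time_s: 3.5
tcp_pos: [0.4563, 0.0099, 0.2224]
ee_rot: [[0.968, 0.249, -0.0], [0.249, -0.968, 0.0], [-0.0, -0.0, -1.0]]
wrist_force: [0.6, -0.5, 0.3]
gripper_width: 0.001
gripper_force: 0.0
```

```bash
cat > m.py <<'E'
from h import *
import sys
X=np.array([.968,.252,0]);Y=np.array([-.252,.968,0]);O=np.array([.5365,-.027,0])
s=r.sense();t=np.array(s["tcp_pos"]);print("t",s["time_s"],"tcp",np.round(t,4),"press",np.round([(t-O)@X,(t-O)@Y,t[2]],4),np.round(s["ee_rot"],3).tolist(),"F",np.round(s["wrist_force"],1),s["gripper_width"])
E
python3 - <<'E'
from m import *
for n in("wrist","side"):
    c=r.capture(n);cv2.imwrite(f"pics/b{n}.png",c["img"][:,:,::-1])
    for p in r.pinpoint("bolt_knob",n)[:2]:
        k=atz(c,p["centre"],.146);print(n,p["score"],np.round(p["centre"]),np.round(k,4),(k-O)@X,(k-O)@Y)
E
```

```text
t 3.5 tcp [0.4563 0.0099 0.2224] press [-0.0683  0.0559  0.2224] [[0.968, 0.249, -0.0], [0.249, -0.968, 0.0], [-0.0, -0.0, -1.0]] F [ 0.6 -0.5  0.3] 0.0014562900858146478
wrist 0.72 [358. 207.] [ 0.464 -0.021  0.146] -0.06870711118910064 0.024090191948627885
side 0.55 [287. 237.] [ 0.4632 -0.0166  0.146 ] -0.06829396095643196 0.028575892888221977
```

>>> move_arm(series=[[[0, 0, 0], [0, -0.006, 0.07], 0], [[0, 0, 0], [0, 0, 0.07], 0], [[0, 0, 0], [0, 0, 0.045], 0], [[0, 0, 0], [0, 0, 0.023], 0], [[0, 0, 0], [0, 0, 0], 0]])

```text
time_s: 4.2
tcp_pos: [0.454, 0.0148, 0.1171]
ee_rot: [[0.967, 0.255, -0.004], [0.255, -0.967, -0.001], [-0.004, 0.0, -1.0]]
wrist_force: [0.5, 0.9, 0.3]
gripper_width: -0.002
gripper_force: 0.0
```

```bash
python3 - <<'E'
from m import *
c=r.capture("side");cv2.imwrite("pics/c.png",cv2.resize(c["img"][130:330,180:480,::-1],(750,500)))
E
```

```text
t 4.2 tcp [0.454  0.0148 0.1171] press [-0.0693  0.0612  0.1171] [[0.967, 0.255, -0.004], [0.255, -0.967, -0.001], [-0.004, 0.0, -1.0]] F [0.5 0.9 0.3] -0.0015554321081146104
```

View pics/c.png

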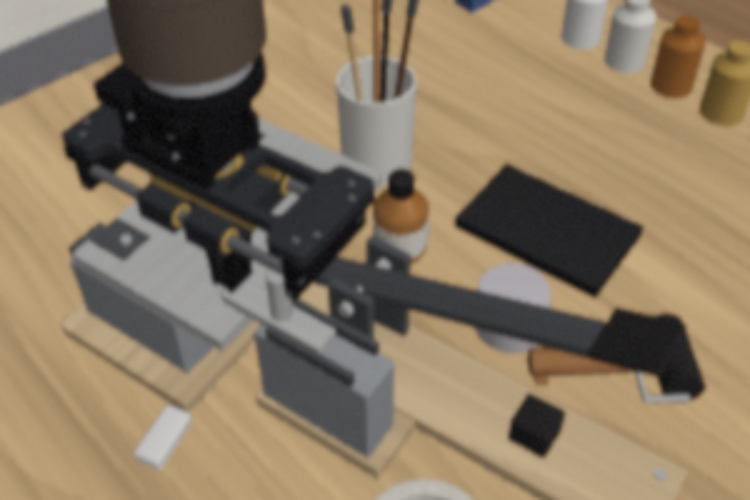

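The fingers (crop about (230,270)) stand above the plate, on the hinge side of the knob (crop about (275,295)). The gripper body clears the lever. I'll push now.

>>> move_arm(series=[[[0, 0, 0], [0, 0.0125, 0], 0], [[0, 0, 0], [0, 0.0125, 0], 0], [[0, 0, 0], [0, 0.0125, 0], 0], [[0, 0, 0], [0, 0.0125, 0], 0], [[0, 0, 0], [0, 0.0125, 0], 0], [[0, 0, 0], [0, 0.0125, 0], 0], [[0, 0, 0], [0, 0.0125, 0], 0], [[0, 0, 0], [0, 0.0125, 0], 0], [[0, 0, 0], [0, 0, 0], 0], [[0, 0, 0], [0, 0, 0], 0]])

```text
time_s: 5.25
tcp_pos: [0.4676, -0.0349, 0.1181]
ee_rot: [[0.968, 0.252, -0.001], [0.252, -0.968, -0.0], [-0.001, 0.0, -1.0]]
wrist_force: [-0.1, 0.6, -0.2]
gripper_width: 0.004
gripper_force: 0.0
```

```bash
python3 - <<'E'
from m import *
c=r.capture("side");cv2.imwrite("pics/d.png",cv2.resize(c["img"][130:330,180:480,::-1],(750,500)))
for p in r.pinpoint("bolt_knob","side")[:2]:
    k=atz(c,p["centre"],.146);print(p["score"],np.round(p["centre"]),(k-O)@X,(k-O)@Y)
E
```

```text
t 5.25 tcp [ 0.4676 -0.0349  0.1181] press [-0.0687  0.0097  0.1181] [[0.968, 0.252, -0.001], [0.252, -0.968, -0.0], [-0.001, 0.0, -1.0]] F [-0.1  0.6 -0.2] 0.0038354579337666504
0.77 [303. 243.] -0.06471917619791794 -0.002510074540927392
```

View pics/d.png

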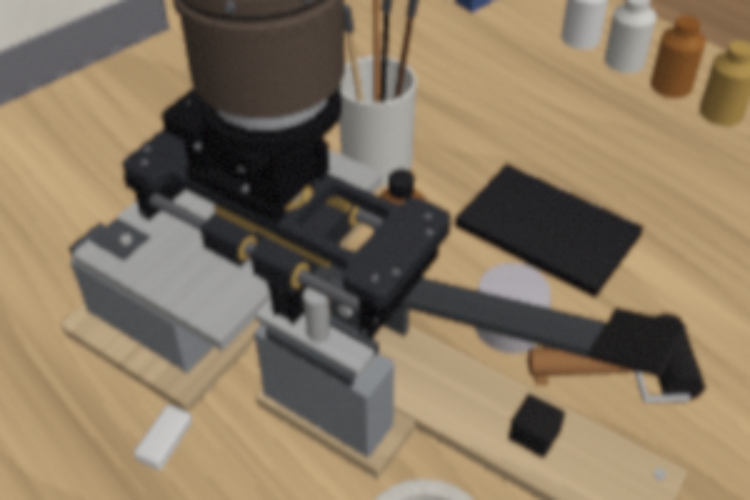

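The knob has moved to crop (317,315), about 26–30 mm back. I'll push another 10 mm for margin.

>>> move_arm(series=[[[0, 0, 0], [0, 0.01, 0], 0], [[0, 0, 0], [0, 0.01, 0], 0], [[0, 0, 0], [0, 0, 0], 0], [[0, 0, 0], [0, 0, 0], 0], [[0, 0, 0], [0, 0, 0], 0]])

```text
time_s: 5.85
tcp_pos: [0.4708, -0.0443, 0.1187]
ee_rot: [[0.968, 0.253, 0.0], [0.253, -0.968, -0.0], [0.0, 0.0, -1.0]]
wrist_force: [0.4, -0.3, 0.3]
gripper_width: 0.003
gripper_force: 0.0
```

```bash
python3 - <<'E'
from m import *
for n in ("side","wrist"):
  c=r.capture(n)
  if n=="side":cv2.imwrite("pics/e.png",cv2.resize(c["img"][180:330,220:420,::-1],(800,600)))
  for p in r.pinpoint("bolt_knob",n)[:1]:
    k=atz(c,p["centre"],.146);print(p["score"],np.round(p["centre"]),(k-O)@X,(k-O)@Y)
E
```

```text
t 5.85 tcp [ 0.4708 -0.0443  0.1187] press [-0.0679 -0.0002  0.1187] [[0.968, 0.253, 0.0], [0.253, -0.968, -0.0], [0.0, 0.0, -1.0]] F [ 0.4 -0.3  0.3] 0.003281840764359097
0.56 [309. 250.] -0.07047933636484108 -0.017247797212237008
0.38 [412.  31.] 0.04635899989320874 -0.03795747452826168
```

View pics/e.png

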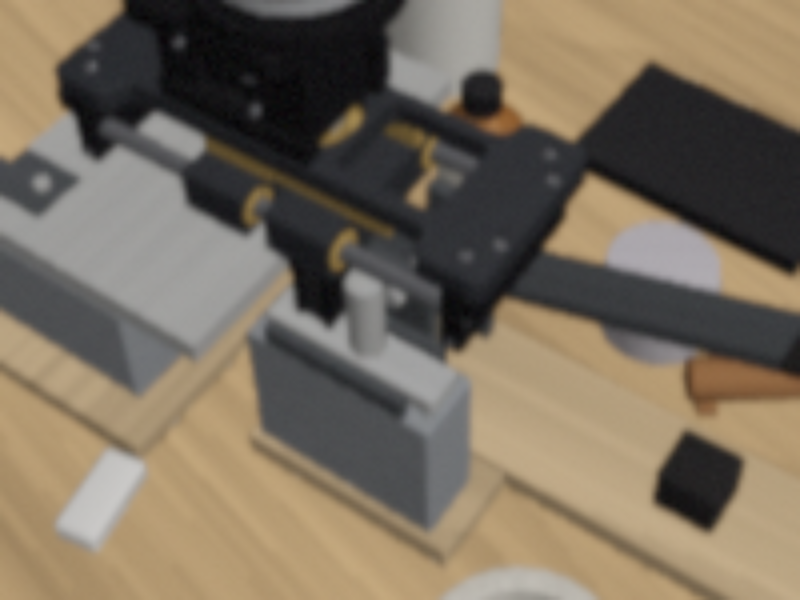

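The tongue (crop about (270,300)) is now off the plate, with the knob at (367,315), about 38 mm back. I'll back off, rise and go over the pad.

>>> move_arm(series=[[[0, 0, 0], [0, -0.016, 0], 0], [[0, 0, 0], [0, 0, 0.0], 0], [[0, 0, 0], [0, 0, -0.08], 0], [[0, 0, 0], [0, 0, -0.08], 0], [[0, 0, 0], [0, 0, -0.04], 0], [[0, 0, 0], [0.026, 0.082, 0], 0], [[0, 0, 0], [0.026, 0.082, 0], 0], [[0, 0, 0], [0.026, 0.082, 0], 0], [[0, 0, 0], [0.026, 0.082, 0], 0], [[0, 0, 0], [0.026, 0.082, 0], 0], [[0, 0, 0], [0, 0, 0], 0], [[0, 0, 0], [0, 0, 0], 0]])

```text
time_s: 7.25
tcp_pos: [0.583, -0.2188, 0.2174]
ee_rot: [[0.968, 0.251, -0.002], [0.251, -0.968, 0.001], [-0.002, -0.001, -1.0]]
wrist_force: [0.2, 0.7, -0.5]
gripper_width: 0.008
gripper_force: 0.0
```

```bash
python3 - <<'E'
from m import *
for n in ("side","top","wrist"):
  c=r.capture(n)
  for t,z in(("bolt_knob",.146),("lever_pad",.167)):
   for p in r.pinpoint(t,n)[:1]:
    k=atz(c,p["centre"],z);print(n,t,p["score"],np.round(p["centre"]),np.round([(k-O)@X,(k-O)@Y],4))
E
```

```text
t 7.25 tcp [ 0.583  -0.2188  0.2174] press [-0.0033 -0.1973  0.2174] [[0.968, 0.251, -0.002], [0.251, -0.968, 0.001], [-0.002, -0.001, -1.0]] F [ 0.2  0.7 -0.5] 0.008314368072023055
side bolt_knob 0.89 [306. 248.] [-0.0703 -0.0119]
side lever_pad 0.92 [433. 267.] [-0.0123 -0.1948]
top bolt_knob 0.39 [323. 307.] [-0.1246  0.0718]
wrist bolt_knob 0.58 [136. 274.] [-0.071  -0.0152]
wrist lever_pad 0.8 [318. 217.] [-0.0038 -0.1918]
```

>>> move_arm(series=[[[0, 0, 0], [0, 0, 0.04], 0], [[0, 0, 0], [0, 0, 0.03], 0], [[0, 0, 0], [0, 0.002, 0.016], 0], [[0, 0, 0], [0, 0.003, 0.016], 0], [[0, 0, 0], [0, 0.003, 0.016], 0], [[0, 0, 0], [0, 0.003, 0.016], 0], [[0, 0, 0], [0, 0.003, 0.016], 0], [[0, 0, 0], [0, 0.002, 0.016], 0], [[0, 0, 0], [0, 0, 0.016], 0], [[0, 0, 0], [0, 0, 0.016], 0], [[0, 0, 0], [0, 0, 0.016], 0], [[0, 0, 0], [0, 0, 0.016], 0]])

```text
time_s: 8.9
tcp_pos: [0.5877, -0.2286, 0.1064]
ee_rot: [[0.967, 0.254, 0.006], [0.254, -0.967, -0.005], [0.005, 0.006, -1.0]]
wrist_force: [-0.3, -4.6, 7.8]
gripper_width: 0.007
gripper_force: 3.5
```

>>> move_arm(series=[[[0, 0, 0], [0, -0.002, 0.016], 0], [[0, 0, 0], [0, -0.002, 0.016], 0], [[0, 0, 0], [0, -0.002, 0.016], 0], [[0, 0, 0], [0, -0.002, 0.016], 0], [[0, 0, 0], [0, -0.001, 0.016], 0], [[0, 0, 0], [0, 0, 0.01], 0], [[0, 0, 0], [0, 0, 0], 0], [[0, 0, 0], [0, 0, 0], 0]])

```text
time_s: 9.7
tcp_pos: [0.587, -0.2237, 0.0608]
ee_rot: [[0.967, 0.253, 0.007], [0.253, -0.967, -0.003], [0.006, 0.005, -1.0]]
wrist_force: [0.4, -4.9, 4.4]
gripper_width: 0.01
gripper_force: 2.8
```

```bash
python3 - <<'E'
from m import *
c=r.capture("side");cv2.imwrite("pics/f.png",cv2.resize(c["img"][130:330,200:500,::-1],(750,500)))
E
```

```text
t 9.7 tcp [ 0.587  -0.2237  0.0608] press [-0.0007 -0.2032  0.0608] [[0.967, 0.253, 0.007], [0.253, -0.967, -0.003], [0.006, 0.005, -1.0]] F [ 0.4 -4.9  4.4] 0.009628444838367375
```

View pics/f.png

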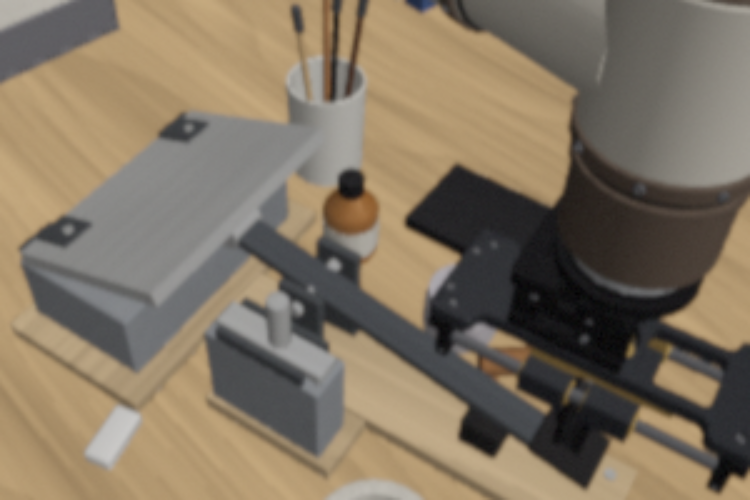

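The plate (crop about (170,200)) is rising and the fingers are on the pad (crop about (570,440)). I'll keep pressing towards the stop.

>>> move_arm(series=[[[0, 0, 0], [0, -0.003, 0.012], 0], [[0, 0, 0], [0, -0.003, 0.012], 0], [[0, 0, 0], [0, 0, 0.012], 0], [[0, 0, 0], [0, 0, 0.004], 0], [[0, 0, 0], [0, 0, 0], 0], [[0, 0, 0], [0, 0, 0], 0]])

```text
time_s: 10.35
tcp_pos: [0.586, -0.2197, 0.041]
ee_rot: [[0.967, 0.253, 0.006], [0.253, -0.967, -0.002], [0.005, 0.003, -1.0]]
wrist_force: [-0.0, -1.3, 7.1]
gripper_width: 0.003
gripper_force: 3.7
```

>>> move_arm(series=[[[0, 0, 0], [0, 0, 0.004], 0], [[0, 0, 0], [0, 0, 0.002], 0], [[0, 0, 0], [0, 0, 0], 0], [[0, 0, 0], [0, 0, 0], 0], [[0, 0, 0], [0, 0, 0], 0]])

```text
time_s: 10.85
tcp_pos: [0.5861, -0.2196, 0.0406]
ee_rot: [[0.967, 0.254, 0.007], [0.254, -0.967, -0.003], [0.006, 0.004, -1.0]]
wrist_force: [-3.7, 1.1, 19.2]
gripper_width: 0.005
gripper_force: 8.5
```

```bash
python3 - <<'E'
from m import *
c=r.capture("side");cv2.imwrite("pics/g.png",cv2.resize(c["img"][130:330,200:500,::-1],(750,500)))
o,d=ray(c,r.pinpoint("plate_edge","side")[0]["centre"])
# ray with plane press x=0
k=o+d*((O-o)@X)/(d@X);print("edge press y,z",(k-O)@Y,k[2],"angle~",np.arctan2(k[2]-.092,.145))
for t in("ink_tin","tape","ink_bottle","roller","eraser"):
    p=r.pinpoint(t,"side")[:1]
    if p: print(t,np.round(atz(c,p[0]["centre"],0),3))
E
```

```text
t 10.85 tcp [ 0.5861 -0.2196  0.0406] press [-0.0005 -0.199   0.0406] [[0.967, 0.254, 0.007], [0.254, -0.967, -0.003], [0.006, 0.004, -1.0]] F [-3.7  1.1 19.2] 0.005221332476914284
edge press y,z 0.06356138222071868 0.1329329467515762 angle~ 0.2751366823916349
ink_tin [ 0.633 -0.095  0.   ]
tape [ 0.455 -0.176  0.   ]
ink_bottle [0.632 0.037 0.   ]
eraser [0.373 0.023 0.   ]
```

View pics/g.png

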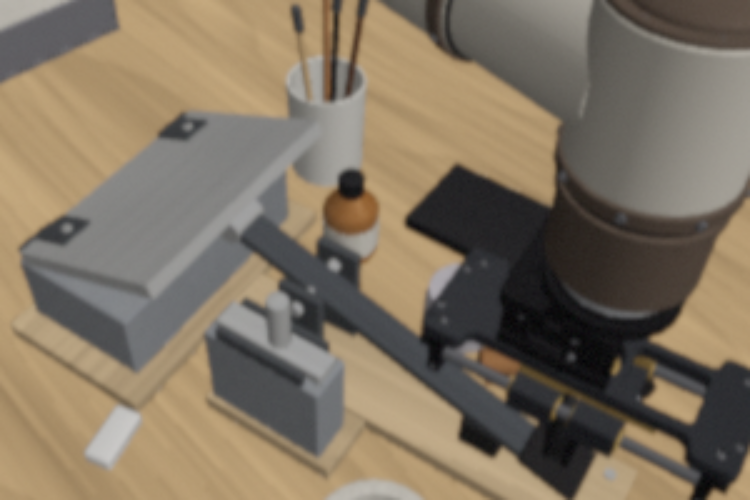

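The last 3 mm of command raised the force from 7 to 19 N with no further motion, so the lever is at its stop. It rests on its stop block (crop about (480,430)), the plate is up and the measured bystanders are unmoved. I'll hand in.

```bash
python3 -c "
from station import r
print(r.finish_job())"
```

```text
the job is handed in; nothing more can be done
None
```

I handed the job in with the bolt about 36 mm back, the lever held at its stop with about 19 N, the plate raised by the lever, and no bystander seen to move; the hand-in gave no verdict.

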